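# Tip a sample board down into its gluing jig and cam-clamp it

### The job

A sample board stands on its long edge on the cork bed of the gluing jig. Push it over by its top edge, away from you, so that it lies flat on the cork; slide it snug against the back fence, and then swing the wooden cam lever all the way round to its stop, so that the cam clamps the board square in the corner of the two fences. Only push with the fingertips or the outside of the fingers: take nothing between the fingers, lift nothing, and leave the other things standing where they are.

Things in the scene. Friction and masses are not known exactly. Their poses are not given: they have to be found in the camera images.
- jig: Gluing jig fixed to the desk: plywood base 200 (x) x 260 (y) mm, y from -142 to +118, top 16.5 mm above the desk. Origin at desk level, mid base in x. x points from the open front to the back fence (about away from the robot, turned up to 0.32 rad), y left to the side fence, z up. Front and right have no fence; a cam clamp stands at the right.
- corner (a point): Corner on the cork top (18 mm above the desk) where the fences' inner faces meet: the jig's x = +70, y = +95 mm; axes as the jig's. Back fence along y, side fence along x, wooden, 18 mm high above the cork, about 20 mm thick. From here the cork bed runs 142 mm to the front and 164 mm to the right.
- board: Loose rigid sample board 150 (x) x 100 (y) x 12 mm (z), about 0.25 kg, origin at the centre of its underside. It starts upright on a 150 mm edge on the cork, top edge 118 mm above the desk: its y up, its upper face (z) to the robot. Lying flat in the jig its y points to the back fence and its z up. It tips at a light touch and slides on the cork at 2 to 7 N.
- board_mid (a point): The middle of the board (half its thickness); axes as the board's. At the start the board's foot is 110 to 120 mm from the back fence (it needs 100 mm to fall flat), its left end 3 to 7 mm off the side fence, turned at most 0.02 rad against the jig.
- cam_centre (a point): Centre of the eccentric wooden cam disc under the lever (one piece with it): 56 mm diameter, 12.5 mm thick, from 19.5 to 32 mm above the desk, centre 14 mm off the pivot. Turning it moves its rim up to 14 mm to the left, pushing the board's right end to the side fence; it grips from about 1.35 rad on.
- lever (a joint): Angle of the cam lever: 0 = open, pointing along the jig's -y (out to the right); grows clockwise seen from above; at 1.57 it points along the jig's -x (to the front) and the cam is tightest; stop at 1.64. Starts at 0 to 0.3, stays where it is left. Needs about 2 N near its end, up to about 9 N over the last 0.25 rad.
- cam_pivot (a point): The lever's pivot axis on the jig, at the height of the cork (18 mm above the desk); axes as the jig's.
- lever_end (a point): Centre of the lever's round end, 88 mm from the pivot axis, 38.5 mm above the desk. The lever is a bar 16 mm wide (round end 21 mm) and 13 mm thick, from 32 to 45 mm above the desk. The point turns with the lever: its -y points from the pivot out along the lever, and the lever closes towards its -x side.
- glue_pot: White glue pot with blue cap, 66 mm across, 111 mm tall, standing left of the jig; origin under its middle. Leave alone.
- jar_gold: Small glass jar with white lid, 49 mm across, 66 mm tall, behind the back fence. Leave alone.
- tile_dish: Small dish of tiles, 102 mm across, 26 mm tall, behind the back fence on the right. Leave alone.
- wheel_nippers: Nippers, 171 mm long, lying to the right of the jig. Leave alone.
- tweezers: Steel tweezers, 131 mm long, lying to the right of the jig. Leave alone.
- marker: Felt marker, 132 mm long, lying to the left. Leave alone.
Things that resemble listed ones, but are neither listed nor needed, are in the scene too. What is shaped like the board but turquoise is not meant.

How it is judged:
By the outcome, as a careful person would: the job done as asked, in the order asked, and still so for the second after the job is handed in, with the robot touching nothing.
It also fails if it takes over 61 s, if anything falls off the work surface, if the arm or the gripper's body presses on something with over 40 N, if the wrist force passes 120 N, or if a joint passes its speed limit or range.

### The arm

A 6-joint arm with a two-finger parallel gripper is mounted at the origin on a cart in front of the work surface, level with it; the furniture and walls round the work are solid. World frame = base frame: x ahead of the robot, y to its left, z up, the work surface at z = 0. Lengths are in mm, angles in rad, forces in N, time in s.
With the tool pointing down it reaches from about 350 to 850 mm from the base axis. Payload 8.1 kg.
Tool frame: the origin (TCP) lies between the finger pads; the fingertips stand 11 mm ahead of it and the grasp point (between the pads) lies 8 mm behind it; z points along the fingers, y is the direction in which the jaws open and shut (so a half turn about z gives the same grasp; the last joint's range is limited). The gripper opens to 85 mm and grips with 20 to 120 N. Pads are 22 mm wide; open, the fingers measure 114 mm over their backs; the gripper's body (76 mm by 85 mm) begins 54 mm behind the grasp point. The pads swing forward as they close: fully open they stand 13 mm farther back than shut.
Start: joints at [-1.23, 0.13, 1.488, -0, 1.523, -0.085], TCP at [247.85, -546.421, 242.292] pointing down, gripper open.
Joint ranges: [-2.96, 2.96], [-0.89, 2.26], [0.02, 2.5], [-1.34, 4.48], [0, 2.73], [-2.66, 2.66]. Speed limits (rad/s): [2.39, 2.39, 2.79, 3.14, 3.14, 3.14].

### API

Orientations are given as a rotation vector (axis times angle).
In Python, from station import manip gives the robot as it stands.
- The arm moves only by the tool carry_out, never from a script. Its argument "plan" is a list of rows, each an object with "translation": the shift along the tool's x, y, z in m, a list of three; "angular": the turn, a rotation vector about the tool's x, y, z in rad, a list of three; "grip": the finger opening in m, from 0 to 0.0854. In form: [{"translation": [tx, ty, tz], "angular": [ax, ay, az], "grip": grip}, ...]. A call has 1 to 8 rows; each row shifts and turns the commanded pose from where the row before left it, along the tool's axes as they then stand; what a row does not reach is not made up. A row lasts 1/10 s, in which the tool goes at most 50 mm and 8.59 degrees, less where a joint would pass 70% of its speed; a pose out of reach is approached as far as the arm can. A call with a gripper value outside its range is refused whole. The fingers move at their own pace and stop on an object; "grip_force" is the grip in N (left out, the last holds). Time passes only in rows, so rows that do not move let the fingers close. It gives the time, the measured TCP pose, the force and the opening at its end, in the units of the state.
- manip.read_state(): the state, without advancing time (a new reading comes with each control period).
- manip.grab_frame(name): name is "scene" or "top"; returns a dict with "pixels" (384x512x3 uint8, red, green, blue), "intrinsics" (3x3 intrinsics, pixels), "world_to_cam" (4x4, takes a point from world to camera coordinates). Camera axes: x right, y up, looking along -z (the intrinsics and any distortion apply to the point x, -y, -z); pixel columns grow to the right and rows downward; lengths in mm; the calibration is good to about 2 mm. A picture is of the moment at which its call begins. There is no depth.
- manip.sign_off(): hands the job in, once; it reports no verdict.
The state is a dict: "time": time; "qpos": joint angles; "joint_velocities": joint speeds; "joint_torque": joint torques, N m; "ee_pos": TCP position; "ee_rot": TCP orientation; "force": force on the tool from outside, world axes, zero at the start; "ft_torque": the same for the moment, N m; "opening": finger opening in mm.
Only numpy, scipy, OpenCV 4.12 (cv2) and the standard library are available. Lean on these libraries where they do the work, as an engineer would, in place of code of your own. Each camera call takes 0.05 s, during which the arm holds its last target. There are 200 camera calls.

## Working session

There is one attempt and no reset: what is moved stays moved. The work goes in short steps, Python scripts to look and compute and a tool call to move; the robot and the scene stay as the last step left them, time stands still between calls to the robot, and variables do not carry over. Pictures are saved under pics/ and viewed, about 8 in all and at most 12, crops included, and the job is handed in when it is done.

Besides the shell and the picture viewer there is one more tool, called after "Request:" in YAML: its name, and indented under it one key for each argument. carry_out: Moves the arm, as the interface text tells. Its arguments: {"type":"object","properties":{"plan":{"type":"array"},"grip_force":{"type":"number"}},"required":["plan"]}

```bash
mkdir -p pics
cat > h.py <<'E'
import numpy as np, cv2
from station import manip
def snap(n,f):
    d=manip.grab_frame(n); cv2.imwrite('pics/'+f,cv2.cvtColor(d['pixels'],cv2.COLOR_RGB2BGR)); return d
def ray(d,u,v):
    K=np.array(d['intrinsics']);W=np.array(d['world_to_cam'])
    p=np.linalg.solve(K,[u,v,1.]); c=np.array([p[0],-p[1],-p[2]])
    R=W[:3,:3]; return -R.T@W[:3,3], R.T@c
def onz(d,u,v,z):
    o,r=ray(d,u,v); return o+r*(z-o[2])/r[2]
def proj(d,P):
    K=np.array(d['intrinsics']);W=np.array(d['world_to_cam'])
    c=W[:3,:3]@np.array(P)+W[:3,3]; p=K@[c[0],-c[1],-c[2]]; return p[:2]/p[2]
E
python3 - <<'E'
from h import *
a=snap('scene','s0.png');b=snap('top','t0.png')
for d in(a,b): print(np.round(d['intrinsics'],1).tolist(),np.round(d['world_to_cam'],3).tolist(),[k for k in d])
s=manip.read_state();print(s)
E
```

```text
[[433.3, 0.0, 251.7], [0.0, 433.3, 191.7], [0.0, 0.0, 1.0]] [[-0.455, -0.89, 0.025, 252.921], [0.499, -0.232, 0.835, -336.396], [-0.738, 0.392, 0.55, -1080.191], [0.0, 0.0, 0.0, 1.0]] ['pixels', 'intrinsics', 'world_to_cam']
[[394.5, 0.0, 251.7], [0.0, 394.5, 193.2], [0.0, 0.0, 1.0]] [[-0.009, -1.0, 0.004, -1.728], [0.981, -0.009, 0.196, -551.446], [-0.196, 0.005, 0.981, -1130.609], [0.0, 0.0, 0.0, 1.0]] ['pixels', 'intrinsics', 'world_to_cam']
{'time': 0.1, 'qpos': array([-1.23040079e+00,  1.31064949e-01,  1.48913463e+00, -8.90831636e-06,
        1.52300068e+00, -8.53902831e-02]), 'joint_velocities': array([-0.00075316, -0.00027393, -0.00227698,  0.00072015, -0.00142301,
        0.00054902]), 'joint_torque': array([ 7.07133750e-04, -5.70953858e+01, -5.01939905e+01, -2.37578115e-04,
        8.08996410e-03, -1.11281743e-04]), 'ee_pos': array([ 247.69113189, -545.98470222,  241.3813071 ]), 'ee_rot': array([-3.06910971e+00, -6.63445999e-01,  3.34794619e-04]), 'force': array([-0.41476169, -0.33241475,  0.34644968]), 'ft_torque': array([-0.00653316,  0.00862659,  0.02521244]), 'opening': 85.46153858106445}
```

View pics/s0.png

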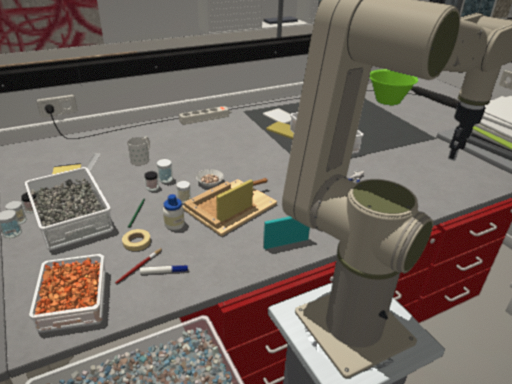

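View pics/t0.png

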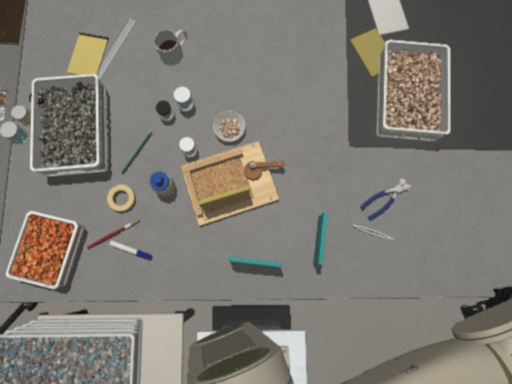

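The top view shows the jig at about (230,183), turned slightly left. The olive board is at (223,193), the lever points right at (268,165), and two turquoise decoys stand in front. I'll zoom in.

Run:
```python
from h import *
d=manip.grab_frame('top');im=cv2.cvtColor(d['pixels'],cv2.COLOR_RGB2BGR)
c=cv2.resize(im[130:235,170:300],None,fx=6,fy=6,interpolation=cv2.INTER_CUBIC)
for i in range(0,130,10):cv2.putText(c,str(170+i),(i*6,8),0,.3,(255,255,255));cv2.line(c,(i*6,8),(i*6,14),(255,255,255))
for i in range(0,105,10):cv2.putText(c,str(130+i),(0,i*6+4),0,.3,(255,255,255))
cv2.imwrite('pics/t1.png',c[:600])
hsv=cv2.cvtColor(im,cv2.COLOR_BGR2HSV)
# jig mask (wood/cork/board hues, saturated)
m=cv2.inRange(hsv,(5,60,50),(35,255,255));m[:, :175]=0;m[:,292:]=0;m[:135]=0;m[232:]=0
n,l,s,_=cv2.connectedComponentsWithStats(m);k=1+s[1:,4].argmax();print(s[k])
pts=np.argwhere(l==k)[:,::-1]
P=np.array([onz(d,u,v,16.5)[:2] for u,v in pts],np.float32)
# trim lever handle: opening
hh=(l==k).astype(np.uint8)*255; o=cv2.morphologyEx(hh,cv2.MORPH_OPEN,np.ones((13,13)))
pts=np.argwhere(o>0)[:,::-1]
P=np.array([onz(d,u,v,16.5)[:2] for u,v in pts],np.float32)
r=cv2.minAreaRect(P);print(r);print(cv2.boxPoints(r))
print([tuple(np.round(onz(d,*p,16.5)[:2],1)) for p in[(200,222),(277,204),(183,162),(261,144)]])
```

```text
[ 181  141  103   85 5317]
((594.696044921875, 61.21171569824219), (203.19924926757812, 262.3376770019531), 17.07562255859375)
[[459.05957  156.7653  ]
 [536.0907   -94.00801 ]
 [730.3325   -34.341873]
 [653.3014   216.43144 ]]
[(np.float64(470.7), np.float64(151.7)), (np.float64(524.4), np.float64(-84.9)), (np.float64(661.1), np.float64(208.3)), (np.float64(718.4), np.float64(-38.2))]
```

View pics/t1.png

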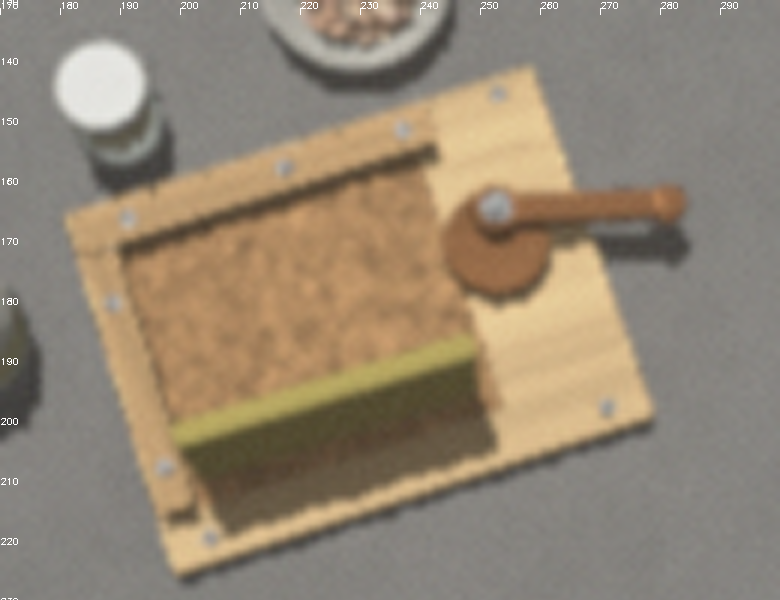

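```bash
cat >> h.py <<'E'
def crop(u,v): return 170+u/6-.42,130+v/6-.42
E
python3 - <<'E'
from h import *
d=manip.grab_frame('top')
g=lambda u,v,z: onz(d,*crop(u,v),z)[:2]
J=np.array([[-100,118],[-100,-142],[100,-142]],float)
W=np.array([g(180,577,16.5),g(653,420,16.5),g(533,67,16.5)])
jc=J.mean(0);wc=W.mean(0);A=J-jc;B=W-wc
th=np.arctan2((A[:,0]*B[:,1]-A[:,1]*B[:,0]).sum(),(A*B).sum());R=np.array([[np.cos(th),-np.sin(th)],[np.sin(th),np.cos(th)]])
t=wc-R@jc;print('yaw',th,'org',t,'res',(W-(J@R.T+t)).round(1).tolist())
toJ=lambda w:((w-t)@R).round(1)
for n,u,v,z in[('pivot',495,207,47),('lend',669,202,45),('corner',121,252,18),('corkfrontleft',183,516,18),('topL_near',178,446,118),('topL_far',172,428,118),('topR_far',475,338,118),('topR_near',476,357,118),('disc',498,247,32)]:
    w=g(u,v,z);print(n,w.round(1),toJ(w))
np.savez('jig.npz',th=th,t=t,R=R)
for n,p in[('corner',(70,95,18)),('backleft',(100,118,16.5))]:
    P=np.r_[R@p[:2]+t,p[2]];u=proj(d,P);print(n,P.round(1),((u-[170,130]+.42)*6).round())
a=manip.grab_frame('scene')
im=cv2.cvtColor(a['pixels'],cv2.COLOR_RGB2BGR)
for p,z in [((-100,118),16.5),((-100,-142),16.5),((100,-142),16.5),((70,95),18)]:
    P=np.r_[R@p+t,z];u=proj(a,P);cv2.circle(im,tuple(int(round(q*1)) for q in u),0,(0,0,255),-1)
cv2.imwrite('pics/s1.png',cv2.resize(im[160:240,160:290],None,fx=6,fy=6,interpolation=cv2.INTER_CUBIC))
E
```

```text
yaw 0.3148669468489574 org [590.12402317  74.00098382] res [[0.7, -2.4], [-0.8, 2.5], [0.1, -0.1]]
pivot [644.1  -9. ] [ 25.6 -95.6]
lend [646.5 -98.2] [   0.3 -181.2]
corner [629.5 186.2] [72.1 94.5]
corkfrontleft [490.2 151.6] [-70.9 104.7]
topL_near [509.2 141.8] [-55.9  89.6]
topL_far [517.9 144.8] [-46.8  89.7]
topR_far [560.    1.7] [-51.  -59.4]
topR_near [550.8   1.3] [-59.9 -57. ]
disc [626.8 -10.4] [  8.8 -91.6]
corner [627.3 186.   18. ] [121. 256.]
backleft [648.7 217.2  16.5] [ 63. 218.]
```

View pics/s1.png

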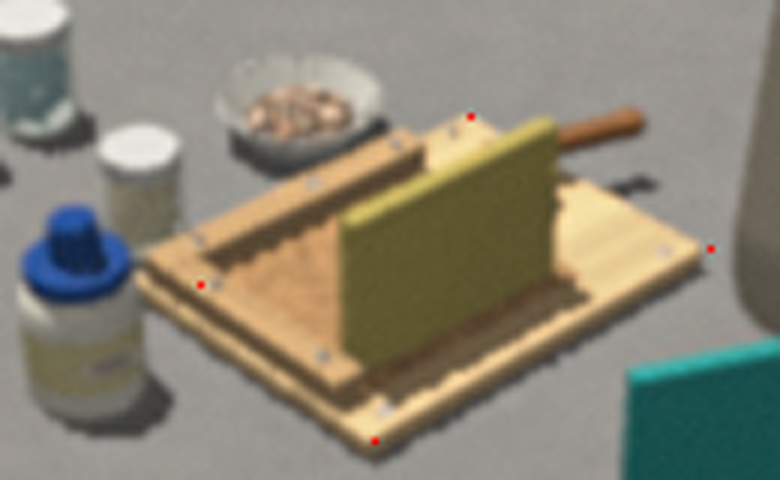

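Jig yaw is about 0.30 and its origin about (591, 74). The corner check is within 1–2 mm, and the red dots in the scene view sit on the jig corners. The board's near face is at jig x ≈ -59, with y from -58 to 90. The lever is at about 0.3 with its pivot at jig (26, -96). Next I align the tool with the jig, so tool x, y, z become jig x, -y, -z.

Request:
carry_out:
  plan:
    - {"translation":[0,0,0],"angular":[0,0,0.126],"grip":0}
    - {"translation":[0.03,-0.036,0],"angular":[0,0,0],"grip":0}
    - {"translation":[0.03,-0.036,0],"angular":[0,0,0],"grip":0}
    - {"translation":[0.03,-0.036,0],"angular":[0,0,0],"grip":0}
    - {"translation":[0.03,-0.036,0],"angular":[0,0,0],"grip":0}
    - {"translation":[0.03,-0.036,0],"angular":[0,0,0],"grip":0}
    - {"translation":[0.03,-0.036,0],"angular":[0,0,0],"grip":0}
    - {"translation":[0.03,-0.036,0],"angular":[0,0,0],"grip":0}

```text
time: 1.05
ee_pos: [374.4, -241.9, 242.4]
ee_rot: [3.106, 0.469, 0.001]
force: [0.6, -0.7, -0.0]
opening: 0.1
```

```bash
cat >> h.py <<'E'
from scipy.spatial.transform import Rotation as Ro
T0=np.array([591.1,73.8]);R0=Ro.from_euler('z',.30).as_matrix()[:2,:2]
def toj(w): w=np.asarray(w,float); return np.r_[(w[:2]-T0)@R0,w[2:]]
def st():
    s=manip.read_state();X=Ro.from_rotvec(s['ee_rot']).as_matrix()
    f=s['force'];print('t %.1f'%s['time'],'jigpos',toj(s['ee_pos']).round(1),'yaw %.3f'%np.arctan2(X[1,0],X[0,0]),'zax',X[:,2].round(3),'Fjig',np.r_[f[:2]@R0,f[2]].round(1),'open %.1f'%s['opening'])
E
python3 -c "from h import *;st()"
```

```text
t 1.1 jigpos [-300.3 -237.5  242.4] yaw 0.299 zax [ 0.001 -0.    -1.   ] Fjig [ 0.4 -0.8 -0. ] open 0.1
```

Request:
carry_out:
  plan:
    - {"translation":[0.034,-0.042,0],"angular":[0,0,0],"grip":0}
    - {"translation":[0.034,-0.042,0],"angular":[0,0,0],"grip":0}
    - {"translation":[0.034,-0.042,0],"angular":[0,0,0],"grip":0}
    - {"translation":[0.034,-0.042,0],"angular":[0,0,0],"grip":0}
    - {"translation":[0.034,-0.042,0.02],"angular":[0,0,0],"grip":0}
    - {"translation":[0.034,-0.042,0.03],"angular":[0,0,0],"grip":0}
    - {"translation":[0,0,0.04],"angular":[0,0,0],"grip":0}
    - {"translation":[0,0,0.04],"angular":[0,0,0],"grip":0}

```text
time: 1.85
ee_pos: [482.8, 27.8, 120.0]
ee_rot: [3.105, 0.474, 0.003]
force: [-0.9, -1.0, -1.4]
opening: 0.0
```

```bash
python3 -c "
from h import *;st()
d=snap('top','t2.png');im=cv2.imread('pics/t2.png')
cv2.imwrite('pics/t2c.png',cv2.resize(im[130:280,170:300],None,fx=4,fy=4,interpolation=cv2.INTER_CUBIC))"
```

```text
t 1.9 jigpos [-117.1  -11.9  120. ] yaw 0.303 zax [ 0.002 -0.    -1.   ] Fjig [-1.2 -0.7 -1.4] open 0.0
```

View pics/t2c.png

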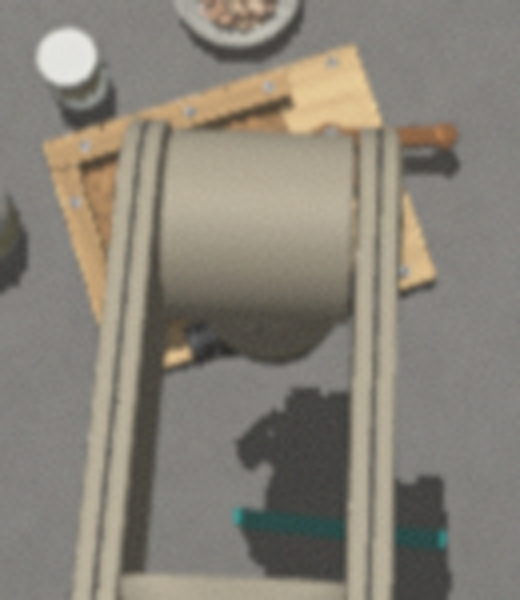

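The view from above is blocked by the arm. The jig and decoy are undisturbed, and the tool is about 20 mm short, so I continue from the measured pose.

Request:
carry_out:
  plan:
    - {"translation":[0,-0.014,0.005],"angular":[0,0,0],"grip":0}
    - {"translation":[0,-0.014,0.005],"angular":[0,0,0],"grip":0}
    - {"translation":[0.012,0,0],"angular":[0,0,0],"grip":0}
    - {"translation":[0.012,0,0],"angular":[0,0,0],"grip":0}
    - {"translation":[0.012,0,0],"angular":[0,0,0],"grip":0}
    - {"translation":[0.004,0,0],"angular":[0,0,0],"grip":0}
    - {"translation":[0.004,0,0],"angular":[0,0,0],"grip":0}
    - {"translation":[0,0,0],"angular":[0,0,0],"grip":0}

```text
time: 2.7
ee_pos: [516.4, 66.2, 111.7]
ee_rot: [3.106, 0.469, 0.002]
force: [-0.6, 0.1, -0.2]
opening: -0.0
```

```bash
python3 -c "
from h import *;st()"
```

```text
t 2.7 jigpos [-73.6  14.8 111.7] yaw 0.300 zax [ 0.002  0.    -1.   ] Fjig [-0.6  0.3 -0.2] open -0.0
```

Request:
carry_out:
  plan:
    - {"translation":[0.004,0,0],"angular":[0,0,0],"grip":0}
    - {"translation":[0.004,0,0],"angular":[0,0,0],"grip":0}
    - {"translation":[0.004,0,0],"angular":[0,0,0],"grip":0}
    - {"translation":[0.004,0,0],"angular":[0,0,0],"grip":0}
    - {"translation":[0.004,0,0],"angular":[0,0,0],"grip":0}
    - {"translation":[0.004,0,0],"angular":[0,0,0],"grip":0}
    - {"translation":[0,0,0],"angular":[0,0,0],"grip":0}
    - {"translation":[0,0,0],"angular":[0,0,0],"grip":0}

```text
time: 3.5
ee_pos: [538.7, 73.0, 110.5]
ee_rot: [-3.106, -0.469, 0.0]
force: [-0.0, 0.6, 0.8]
opening: 0.1
```

```bash
python3 -c "
from h import *;st()
d=snap('scene','s3.png');im=cv2.imread('pics/s3.png')
cv2.imwrite('pics/s3c.png',cv2.resize(im[150:250,160:290],None,fx=5,fy=5,interpolation=cv2.INTER_CUBIC))"
```

```text
t 3.5 jigpos [-50.2  14.7 110.5] yaw 0.300 zax [-0.  0. -1.] Fjig [0.1 0.5 0.8] open 0.1
```

View pics/s3c.png

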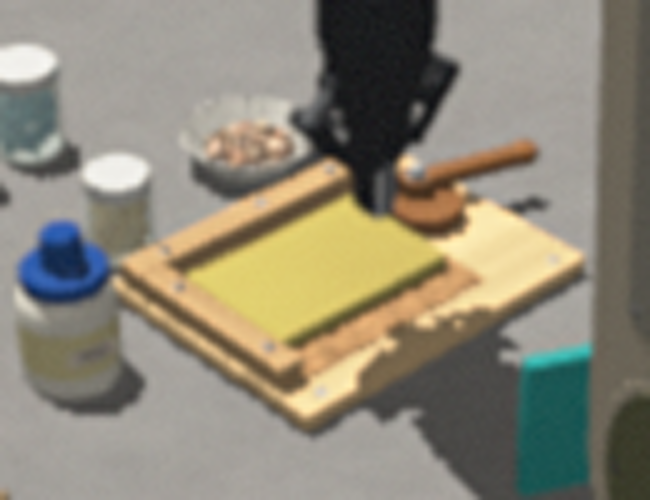

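The board lies flat. In the crop its front corners are at (280,345) and (445,262), and the lever is untouched. I measure the front edge while backing off.

Request:
carry_out:
  plan:
    - {"translation":[-0.02,0,0],"angular":[0,0,0],"grip":0}
    - {"translation":[-0.02,0,0],"angular":[0,0,0],"grip":0}
    - {"translation":[-0.01,0,0.02],"angular":[0,0,0],"grip":0}
    - {"translation":[0,0,0.02],"angular":[0,0,0],"grip":0}
    - {"translation":[0,0,0.02],"angular":[0,0,0],"grip":0}
    - {"translation":[0,0,0.01],"angular":[0,0,0],"grip":0}
    - {"translation":[0,0,0],"angular":[0,0,0],"grip":0}

```text
time: 4.25
ee_pos: [489.5, 58.2, 39.1]
ee_rot: [-3.106, -0.469, 0.005]
force: [0.1, -0.7, 0.3]
opening: -0.4
```

```bash
python3 -c "
from h import *;st()
d=manip.grab_frame('scene')
for u,v in[(280,345),(445,262)]: print(toj(onz(d,160+u/5-.4,150+v/5-.4,30)).round(1))"
```

```text
t 4.2 jigpos [-101.7   15.1   39.1] yaw 0.300 zax [-0.003 -0.    -1.   ] Fjig [-0.1 -0.6  0.3] open -0.4
[-45.1  92.8  30. ]
[-48.9 -50.3  30. ]
```

Request:
carry_out:
  plan:
    - {"translation":[0,0,0.006],"angular":[0,0,0],"grip":0}
    - {"translation":[0.01,0,0],"angular":[0,0,0],"grip":0}
    - {"translation":[0.01,0,0],"angular":[0,0,0],"grip":0}
    - {"translation":[0.01,0,0],"angular":[0,0,0],"grip":0}
    - {"translation":[0.008,0,0],"angular":[0,0,0],"grip":0}
    - {"translation":[0.006,0,0],"angular":[0,0,0],"grip":0}
    - {"translation":[0.004,0,0],"angular":[0,0,0],"grip":0}
    - {"translation":[0.004,0,0],"angular":[0,0,0],"grip":0}

```text
time: 5.1
ee_pos: [540.4, 73.6, 34.4]
ee_rot: [3.106, 0.469, -0.002]
force: [-2.7, -1.1, 2.0]
opening: -0.0
```

```bash
python3 -c "
from h import *;st()"
```

```text
t 5.1 jigpos [-48.5  14.8  34.4] yaw 0.300 zax [-0.001 -0.    -1.   ] Fjig [-2.9 -0.2  2. ] open -0.0
```

Contact at about 3 N, sliding. I push on to the fence in 2 mm steps.

Request:
carry_out:
  plan:
    - {"translation":[0.003,0,0],"angular":[0,0,0],"grip":0}
    - {"translation":[0.002,0,0],"angular":[0,0,0],"grip":0}
    - {"translation":[0.002,0,0],"angular":[0,0,0],"grip":0}

```text
time: 5.4
ee_pos: [547.2, 75.7, 34.5]
ee_rot: [-3.106, -0.469, 0.001]
force: [-1.1, -0.3, -0.2]
opening: -0.2
```

```bash
python3 -c "
from h import *;st()"
```

```text
t 5.4 jigpos [-41.3  14.7  34.5] yaw 0.300 zax [-0. -0. -1.] Fjig [-1.1  0.  -0.2] open -0.2
```

Request:
carry_out:
  plan:
    - {"translation":[0.001,0,0],"angular":[0,0,0],"grip":0}
    - {"translation":[0.001,0,0],"angular":[0,0,0],"grip":0}
    - {"translation":[0.001,0,0],"angular":[0,0,0],"grip":0}

```text
time: 5.7
ee_pos: [549.1, 75.9, 34.4]
ee_rot: [3.106, 0.469, -0.004]
force: [-8.4, -5.3, 6.3]
opening: 0.1
```

```bash
python3 -c "
from h import *;st()
snap('scene','s4.png');im=cv2.imread('pics/s4.png')
cv2.imwrite('pics/s4c.png',cv2.resize(im[160:240,180:270],None,fx=7,fy=7,interpolation=cv2.INTER_CUBIC))"
```

```text
t 5.7 jigpos [-39.5  14.5  34.4] yaw 0.300 zax [-0.003 -0.001 -1.   ] Fjig [-9.6 -2.5  6.3] open 0.1
```

View pics/s4c.png

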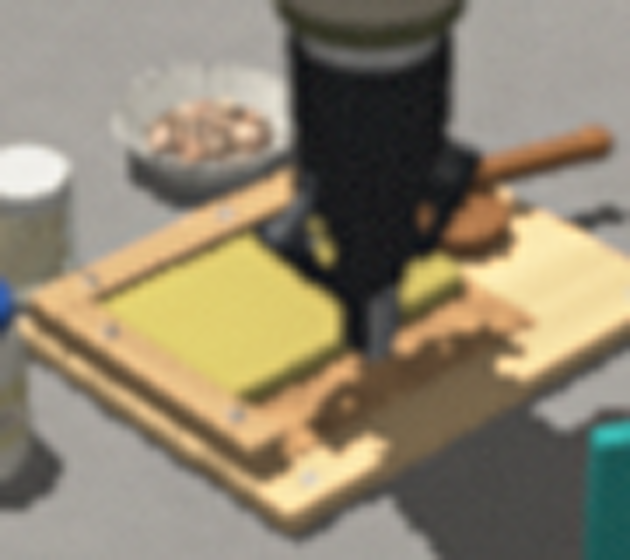

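The board is against the fence, with force jumping to about 10 N at the expected x. A firmer push will seat it square.

Request:
carry_out:
  plan:
    - {"translation":[0.001,0,0],"angular":[0,0,0],"grip":0}
    - {"translation":[0.001,0,0],"angular":[0,0,0],"grip":0}
    - {"translation":[0,0,0],"angular":[0,0,0],"grip":0}

```text
time: 6.05
ee_pos: [549.5, 75.9, 34.3]
ee_rot: [3.105, 0.469, -0.01]
force: [-14.0, -7.4, 12.1]
opening: -0.2
```

```bash
python3 -c "
from h import *;st()"
```

```text
t 6.0 jigpos [-39.1  14.2  34.3] yaw 0.300 zax [-0.006 -0.002 -1.   ] Fjig [-15.5  -2.9  12.1] open -0.2
```

Request:
carry_out:
  plan:
    - {"translation":[-0.03,0,0],"angular":[0,0,0],"grip":0}
    - {"translation":[-0.01,0,-0.04],"angular":[0,0,0],"grip":0}
    - {"translation":[0,0,-0.045],"angular":[0,0,0],"grip":0}
    - {"translation":[0.024,0.039,0],"angular":[0,0,0],"grip":0}
    - {"translation":[0.024,0.039,0],"angular":[0,0,0],"grip":0}
    - {"translation":[0.024,0.039,0],"angular":[0,0,0],"grip":0}
    - {"translation":[0.024,0.039,0],"angular":[0,0,0],"grip":0}
    - {"translation":[0.024,0.039,0],"angular":[0,0,0],"grip":0}

```text
time: 6.85
ee_pos: [687.8, -86.9, 120.0]
ee_rot: [3.106, 0.469, 0.002]
force: [0.3, 0.4, 0.3]
opening: -0.3
```

```bash
python3 -c "
from h import *;st()
d=snap('scene','s5.png');im=cv2.imread('pics/s5.png')
cv2.imwrite('pics/s5c.png',cv2.resize(im[150:250,180:300],None,fx=6,fy=6,interpolation=cv2.INTER_CUBIC))"
```

```text
t 6.8 jigpos [  44.9 -182.1  120. ] yaw 0.300 zax [ 0.001 -0.    -1.   ] Fjig [0.4 0.3 0.3] open -0.3
```

View pics/s5c.png

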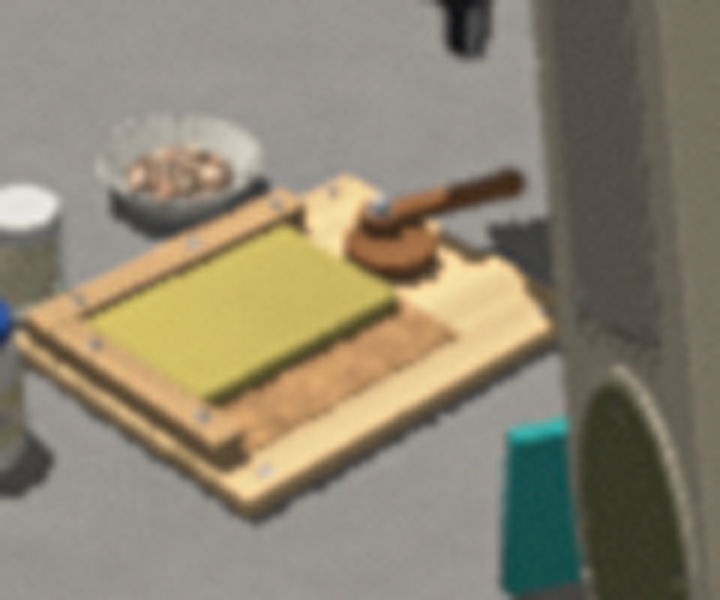

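The board sits along the back fence and the lever is untouched. The tool hovers behind the lever, so I descend and begin the arc.

Request:
carry_out:
  plan:
    - {"translation":[0,0,0.03],"angular":[0,0,0],"grip":0}
    - {"translation":[0,0,0.03],"angular":[0,0,0],"grip":0}
    - {"translation":[0,0,0.022],"angular":[0,0,0],"grip":0}
    - {"translation":[-0.01,-0.003,0],"angular":[0,0,0],"grip":0}
    - {"translation":[-0.01,-0.003,0],"angular":[0,0,0],"grip":0}
    - {"translation":[-0.008,-0.001,0],"angular":[0,0,0],"grip":0}
    - {"translation":[-0.007,-0.001,0],"angular":[0,0,0],"grip":0}
    - {"translation":[-0.007,-0.001,0],"angular":[0,0,0],"grip":0}

```text
time: 7.7
ee_pos: [643.7, -89.4, 38.4]
ee_rot: [3.106, 0.469, 0.003]
force: [2.3, 0.8, -0.1]
opening: -0.0
```

```bash
python3 -c "
from h import *;st()"
```

```text
t 7.7 jigpos [   2.  -171.5   38.4] yaw 0.300 zax [ 0.002 -0.    -1.   ] Fjig [ 2.4  0.1 -0.1] open -0.0
```

Request:
carry_out:
  plan:
    - {"translation":[-0.007,-0.0025,0],"angular":[0,0,0],"grip":0}
    - {"translation":[-0.007,-0.0025,0],"angular":[0,0,0],"grip":0}
    - {"translation":[-0.007,-0.0025,0],"angular":[0,0,0],"grip":0}
    - {"translation":[-0.006,-0.0055,0],"angular":[0,0,0],"grip":0}
    - {"translation":[-0.006,-0.0055,0],"angular":[0,0,0],"grip":0}
    - {"translation":[-0.006,-0.0055,0],"angular":[0,0,0],"grip":0}
    - {"translation":[-0.004,-0.006,0],"angular":[0,0,0],"grip":0}

```text
time: 8.4
ee_pos: [593.0, -72.9, 37.7]
ee_rot: [-3.106, -0.469, -0.001]
force: [4.4, 1.4, 0.2]
opening: 0.1
```

```bash
python3 -c "
from h import *;st()"
```

```text
t 8.4 jigpos [ -41.6 -140.7   37.7] yaw 0.300 zax [ 0.  0. -1.] Fjig [4.6 0.  0.2] open 0.1
```

```bash
python3 -c "
from h import *
d=snap('scene','s6.png');im=cv2.imread('pics/s6.png')
cv2.imwrite('pics/s6c.png',cv2.resize(im[150:250,180:300],None,fx=6,fy=6,interpolation=cv2.INTER_CUBIC))"
```

```text
(no output)
```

View pics/s6c.png

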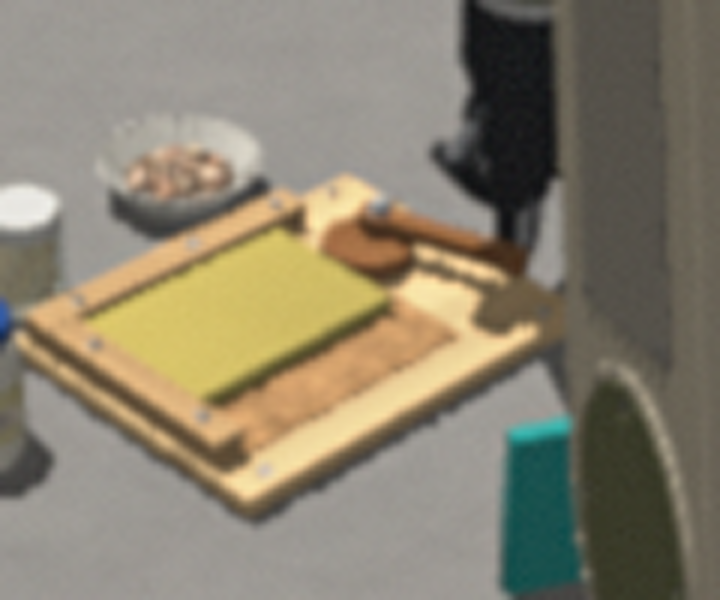

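The lever is at roughly 1.1 rad, with the finger on its outer side near (515,250), so the arc works. I continue it more to the left.

Request:
carry_out:
  plan:
    - {"translation":[-0.003,-0.006,0],"angular":[0,0,0],"grip":0}
    - {"translation":[-0.002,-0.006,0],"angular":[0,0,0],"grip":0}
    - {"translation":[-0.001,-0.005,0],"angular":[0,0,0],"grip":0}
    - {"translation":[-0.001,-0.004,0],"angular":[0,0,0],"grip":0}
    - {"translation":[0,-0.003,0],"angular":[0,0,0],"grip":0}

```text
time: 8.95
ee_pos: [580.1, -53.3, 38.0]
ee_rot: [3.104, 0.469, 0.002]
force: [5.0, -6.5, -0.8]
opening: -0.1
```

```bash
python3 -c "
from h import *;st()"
```

```text
t 8.9 jigpos [ -48.  -118.2   38. ] yaw 0.300 zax [ 0.002 -0.002 -1.   ] Fjig [ 2.9 -7.7 -0.8] open -0.1
```

Request:
carry_out:
  plan:
    - {"translation":[0,-0.003,0],"angular":[0,0,0],"grip":0}
    - {"translation":[0,-0.003,0],"angular":[0,0,0],"grip":0}
    - {"translation":[0,-0.002,0],"angular":[0,0,0],"grip":0}
    - {"translation":[0,0,0],"angular":[0,0,0],"grip":0}

```text
time: 9.35
ee_pos: [577.9, -47.5, 38.1]
ee_rot: [3.102, 0.468, 0.002]
force: [4.9, -12.9, -2.3]
opening: 0.2
```

```bash
python3 -c "
from h import *;st()"
```

```text
t 9.3 jigpos [ -48.4 -111.9   38.1] yaw 0.299 zax [ 0.002 -0.004 -1.   ] Fjig [  0.8 -13.8  -2.3] open 0.2
```

Request:
carry_out:
  plan:
    - {"translation":[0,-0.002,0],"angular":[0,0,0],"grip":0}
    - {"translation":[0,-0.002,0],"angular":[0,0,0],"grip":0}
    - {"translation":[0,0,0],"angular":[0,0,0],"grip":0}

```text
time: 9.65
ee_pos: [577.7, -46.8, 38.4]
ee_rot: [3.097, 0.466, 0.004]
force: [9.5, -26.5, -6.6]
opening: 0.1
```

```bash
python3 -c "
from h import *;st()
d=snap('scene','s7.png');im=cv2.imread('pics/s7.png')
cv2.imwrite('pics/s7c.png',cv2.resize(im[150:250,180:300],None,fx=6,fy=6,interpolation=cv2.INTER_CUBIC))"
```

```text
t 9.7 jigpos [ -48.5 -111.2   38.4] yaw 0.299 zax [ 0.004 -0.009 -1.   ] Fjig [  1.2 -28.1  -6.6] open 0.1
```

View pics/s7c.png

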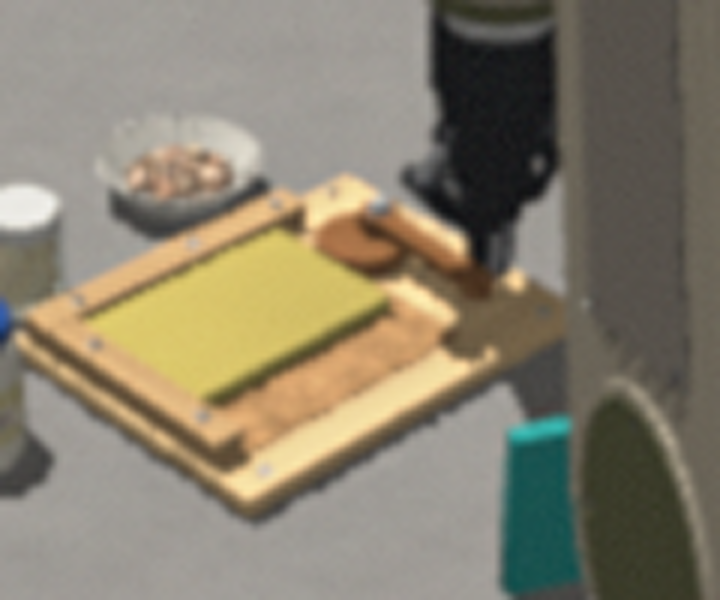

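It is rigid now, rising from 14 to 28 N over 0.7 mm at the predicted position, so this is the stop. I back off, lift, move clear and check from above.

Request:
carry_out:
  plan:
    - {"translation":[0,0.01,0],"angular":[0,0,0],"grip":0}
    - {"translation":[0,0.02,0],"angular":[0,0,0],"grip":0}
    - {"translation":[0,0,-0.04],"angular":[0,0,0],"grip":0}
    - {"translation":[0,0,-0.045],"angular":[0,0,0],"grip":0}
    - {"translation":[0,0.02,-0.045],"angular":[0,0,0],"grip":0}
    - {"translation":[-0.02,0.045,0],"angular":[0,0,0],"grip":0}
    - {"translation":[-0.02,0.045,0],"angular":[0,0,0],"grip":0}
    - {"translation":[-0.02,0.045,0],"angular":[0,0,0],"grip":0}

```text
time: 10.5
ee_pos: [572.5, -236.3, 167.7]
ee_rot: [-3.105, -0.471, 0.002]
force: [0.4, 0.3, -1.0]
opening: -0.2
```

Request:
carry_out:
  plan:
    - {"translation":[-0.02,0.045,0],"angular":[0,0,0],"grip":0}
    - {"translation":[-0.02,0.045,0],"angular":[0,0,0],"grip":0}
    - {"translation":[-0.02,0.045,0],"angular":[0,0,0],"grip":0}
    - {"translation":[-0.02,0.045,0],"angular":[0,0,0],"grip":0}
    - {"translation":[0,0,0],"angular":[0,0,0],"grip":0}

```text
time: 11.0
ee_pos: [546.8, -436.5, 165.9]
ee_rot: [-3.107, -0.46, 0.005]
force: [-0.3, 1.1, 0.0]
opening: 0.1
```

```bash
python3 -c "
from h import *;st()
d=snap('top','t8.png');im=cv2.imread('pics/t8.png')
cv2.imwrite('pics/t8c.png',cv2.resize(im[130:230,170:300],None,fx=6,fy=6,interpolation=cv2.INTER_CUBIC))"
```

```text
t 11.0 jigpos [-193.1 -474.4  165.9] yaw 0.294 zax [-0.003  0.    -1.   ] Fjig [0.  1.1 0. ] open 0.1
```

View pics/t8c.png

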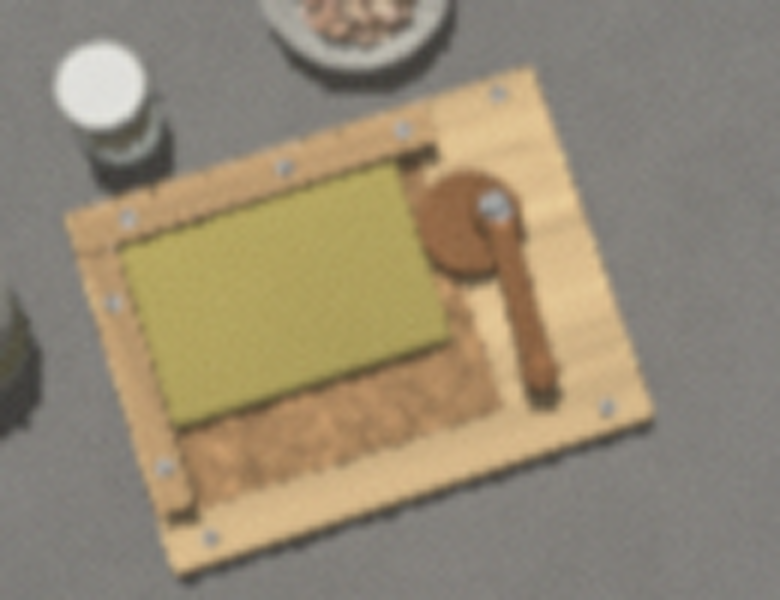

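```bash
python3 -c "
from h import *
d=manip.grab_frame('top')
g=lambda u,v,z: toj(onz(d,*crop(u,v),z))
p=g(495,207,47);e=g(542,383,45);print(p,e,np.arctan2(-(e-p)[0],-(e-p)[1]), np.hypot(*(e-p)[:2]))
for q in[(121,247),(178,425),(448,345),(393,163)]:print(g(*q,30).round(1))"
```

```text
[ 26.12991944 -94.71294848  47.        ] [-68.1116567  -89.47423483  45.        ] 1.6263273133105784 94.38706899414004
[68.9 94.4 30. ]
[-29.8  92.5  30. ]
[-31.8 -50.9  30. ]
[ 69.3 -52.8  30. ]
```

The lever is at about 1.63 rad (the stop is 1.64). The board's back and left edges are on the fences at x ≈ 69–70 and y ≈ 93–94, and the robot is clear. Handing in.

```bash
python3 -c "
from h import *
print(manip.sign_off())"
```

```text
the job is handed in; nothing more can be done
None
```

The board is flat on the cork, against the back fence and clamped in the corner. I handed the job in at about 11 s of the 61 s, with the arm clear of everything.

- **What I did:** I pushed the board over by its top edge with the closed fingertips. Then I slid it to the back fence, where the contact force rose to about 15 N. Last I swung the lever from outside until it went rigid, at about 28 N.
- **Last checks from above:** The lever measures about 1.63 rad, against a stop at 1.64. The board's back edge is at jig x ≈ 69 mm (fence at 70). Its left edge is at y ≈ 92.5 to 94.4 mm (fence at 95), and the picture shows no gap. The jar and dish by the jig look unmoved; I did not re-check the nippers, tweezers or marker, but the tool stayed well away from them.
- **What disagreed:** My rough corner picks make the board about 145 mm long instead of 150. The lever came out about 94 mm from pivot to end instead of 88. I took both as errors in reading pixels.

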